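Scan the shelf lane and hold its pusher back for restocking

ROBOT

A 7-joint arm with a two-finger parallel gripper is mounted at the origin on the work surface. World frame = base frame: x ahead of the robot, y to its left, z up, the work surface at z = 0. Lengths are in m, angles in rad, forces in N, time in s.
With the tool pointing down it reaches from about 0.4 to 0.85 m from the base axis. Payload 4.5 kg.
Tool frame: the origin (TCP) lies midway between the tips of the shut fingers; the grasp point (between the pads) lies 19 mm behind it; z points along the fingers, y is the line along which they close (so a half turn about z gives the same grasp; the last joint's range is limited). The gripper opens to 85 mm and grips with 20 to 120 N. Pads are 22 mm wide; open, the fingers measure 114 mm over their backs; the gripper's body (76 mm by 85 mm) begins 54 mm behind the grasp point. The pads swing forward as they close: fully open they stand 13 mm farther back than shut.
Start: joints at [-1.195, 0.689, -0.195, 1.565, 0.157, 0.902, -0.215], TCP at [0.209, 0.589, 0.231] pointing down, gripper open.
Joint ranges: [-3.01, 3.01], [-0.46, 2.08], [-1.47, 1.51], [0.13, 2.56], [-1, 4.14], [0.04, 2.09], [-2.66, 2.66]. Speed limits (rad/s): [2.57, 2.57, 3.14, 3.14, 3.14, 3.14, 3.14].

INTERFACE

Orientations are given as a unit quaternion [x, y, z, w].
In Python, from cell import bot, read_camera, get_calibration gives the robot as it stands. The module is installed in compiled form; this text tells all that it offers.
- The arm moves only by the tool arm_command, never from a script. Its argument "increments" is a list of rows, each a list of 7 numbers: the shift along the tool's x, y, z in cm, then the turn, a rotation vector about the tool's x, y, z in degrees, then the finger opening in cm, from 0 to 8.54. In form: [[dx, dy, dz, rx, ry, rz, hand], ...]. A call has 1 to 20 rows; each row is the pose to reach, as a shift and turn from the pose commanded when the call began, along the tool's axes at that moment; what a row does not reach only later rows make up. A row lasts 1/10 s, in which the tool goes at most 50 mm and 8.59 degrees, less where a joint would pass 70% of its speed; a pose out of reach is approached as far as the arm can. A call with a gripper value outside its range is refused whole. The fingers move at their own pace and stop on an object; "force" is the grip in N (left out, the last holds). Time passes only in rows, so rows that repeat a pose let the fingers close. It gives the time, the measured TCP pose, the force, the opening and the grip force at its end, in the units of the state.
- bot.read_state(): the state, without advancing time (a new reading comes with each control period).
- read_camera(name): name is "scene" or "top" or "wrist"; returns the picture (480x640x3 uint8, blue, green, red); there is no depth.
- get_calibration(name): a dict with "mtx" (3x3 intrinsics, pixels), "D" ([k1, k2, p1, p2, k3] as OpenCV has them; the pictures are not rectified), "R" (3x3) and "t" (3): a world point X has camera coordinates R X + t; the wrist camera has in their place "hand_eye" (4x4, takes a point from camera to tool coordinates, whose origin is the TCP and whose axes are the flange's). Camera axes: x right, y down, z forward; pixel columns grow to the right and rows downward; lengths in m; the calibration is good to about 2 mm. A picture is of the moment at which its call begins: read the wrist's pose just before it. get_calibration takes no time and is no camera call.
- bot.close_job(): hands the job in; it is judged then, once.
The state is a dict: "clock": time; "joint_pos": joint angles; "dq": joint speeds; "tau": joint torques, N m; "position": TCP position; "eef_rot": TCP orientation; "contact_force": force on the tool from outside, world axes, zero at the start; "torque": the same for the moment, N m; "gripper_width": finger opening in m; "finger_force": force on a finger pad.
Only numpy, scipy, OpenCV 4.12 (cv2) and the standard library are available. Lean on these libraries where they do the work, as an engineer would, in place of code of your own. Each camera call takes 0.05 s, during which the arm holds its last target. There are 200 camera calls.

TASK

The vase lane is sold out and is to be refilled. Scan its tag by squeezing the trigger of the clamped hand scanner all the way in and letting it spring back out, then pull the lane's sprung pusher back until its plate is level with the clip on the side rail. Finish while still holding the pusher there, so that a colleague can load the lane, and leave the loose vases standing where they are.

Things in the scene. Friction and masses are not known exactly. Their poses are not given: they have to be found in the camera images.
- lane_tray: Fixed grey shelf lane, a trough 260 x 104 mm. Origin on the table, on its centre line; x runs along the lane to the closed customer end, z up. It spans x = -170 (lip 26 mm high) to +90 mm (clear lip 56 mm high). Rails 46 mm high, 4 thick, at y = +-50 mm. It stands left or right of the robot's middle, the scanner on the other side; x is within 0.35 rad of the robot's x.
- pusher (a joint): How far the white pusher has been pulled along the lane (the tray's -x direction), in m. 0 = sprung fully forward, where it rests at tray x = +60 mm; hard stop at 0.20. A spring pulls it forward again with about 2.5 N at 0, rising 2.5 N per 100 mm (about 6.5 N at 160 mm).
- pusher_fin (a point): Middle of the grip fin on the pusher, 120 mm above the table, mid-thickness of the plate; axes as the tray's. The pusher is an upright white plate across the lane, 6 mm thick, 120 mm wide at its ears (heights 80 to 102 mm, above the rails). The fin stands on its top centre: 14 mm thick along the lane, 40 mm wide, heights 100 to 138 mm; grip it from above, closing along the lane.
- fill_clip: Small fixed white clip on the tray's -y rail, 10 mm long along the lane, with a 4 mm thick upright fin to 64 mm height and a tongue pointing outward. Origin mid-length on the rail's top (46 mm high); axes as the tray's. The mark for the pusher: the plate's middle comes level with its middle along the lane, 90 to 160 mm behind the pusher's rest. The pusher's ear passes above it freely.
- scan_stand: Fixed plywood board 220 x 190 x 10 mm, a grey pistol-grip hand scanner clamped on its side on it, so that grip and trigger lie level. Origin on the table; x along the scanner's aim, to the upright tag card (x = 146, 100 mm high), within 0.25 rad of the robot's x; y across, z up. Scanner head: x -35 to 95, y 20 to 92 mm, top 102 mm high.
- scanner_grip (a point): Centre of the scanner's grip, level with the trigger pad: stand x = 0, y = -16 mm, 65 mm high; axes as the stand's. The grip is a fixed bar along y (stand y -94 to +25 mm), 30 mm thick in x, heights 48 to 82 mm; room beneath and on both sides for fingers, the board's top is 10 mm high. The trigger is on its +x side.
- trigger (a joint): Angle of the scanner's trigger in rad: 0 = out (at rest), 0.26 = squeezed in to its stop. A spring returns it; full squeeze takes about 10 N at the pad.
- trigger_pad (a point): Point on the trigger's outer face to press, stand x = 37, y = -16 mm, 65 mm high when out. The trigger is a black bar 8 mm thick, 24 high, 52 long, hinged upright next to the head; it stands off the grip. Over grip and trigger: 52 mm out, about 42 mm squeezed; the pad moves about 10 mm to -x. From above, one finger beyond the pad, the other behind the grip, and close along stand x.
- vase_near: Loose green glass vase, eight-sided, 78 mm wide, 118 mm high, 0.3 kg, standing between the tray and the scanner, nearest the robot. Origin at the centre of its underside. Not to be disturbed.
- vase_mid: The same kind of green vase, about 140 mm farther from the robot. Not to be disturbed.
- vase_far: Loose clear open vase, round, 74 mm wide, 125 mm high, farthest from the robot. Origin at the centre of its underside. Not to be disturbed.

How it is judged:
By the outcome, as a careful person would: the job done as asked, in the order asked, and still so for the second after the job is handed in, while the arm keeps its last pose, push and grip.
It also fails if it takes over 48 s, if anything falls off the work surface, if the arm or the gripper's body presses on something with over 40 N, if the wrist force passes 120 N, or if a joint passes its speed limit or range.

## Working session

There is one attempt and no reset: what is moved stays moved. The work goes in short steps, Python scripts to look and compute and a tool call to move; the robot and the scene stay as the last step left them, time stands still between calls to the robot, and variables do not carry over. Pictures are saved under pics/ and viewed, at most 10 in all, crops included, and the job is handed in when it is done.

Besides the shell and the picture viewer there is one more tool, called after ">>>" as a command line: name --pt "numbers of a row" for each row, then --argument value for the rest. arm_command: Moves the arm, as the interface text tells. Its arguments: {"type":"object","properties":{"increments":{"type":"array"},"force":{"type":"number"}},"required":["increments"]}

```bash
mkdir -p pics
python3 - <<'E'
from cell import bot, read_camera, get_calibration
import cv2,numpy as np
s=bot.read_state();print({k:np.round(v,4).tolist() for k,v in s.items()})
for n in("top","scene"):
    cv2.imwrite(f"pics/{n}0.png",read_camera(n)); c=get_calibration(n);print(n,{k:np.round(v,4).tolist() for k,v in c.items()})
print({k:np.round(v,4).tolist() for k,v in get_calibration("wrist").items()})
E
```

```text
{'clock': 0.0, 'joint_pos': [-1.1952, 0.69, -0.1945, 1.5664, 0.1573, 0.9025, -0.2151], 'dq': [0.0014, -0.0006, -0.0006, 0.0011, -0.0011, 0.0018, 0.0008], 'tau': [-0.0002, -53.9596, -1.2666, -15.855, 0.0091, 0.0093, 0.0], 'position': [0.2093, 0.5882, 0.2305], 'eef_rot': [0.17, 0.9854, -0.0009, -0.0001], 'contact_force': [0.5318, -0.4259, 0.5249], 'torque': [-0.0444, -0.0602, 0.0038], 'finger_force': 0.0, 'gripper_width': 0.0854}
top {'mtx': [[457.5449, 0.0, 325.9914], [0.0, 457.5449, 240.1565], [0.0, 0.0, 1.0]], 'D': [-0.1003, 0.0, 0.0, 0.0, 0.0], 'R': [[0.022, -0.9997, 0.0071], [-0.9927, -0.0227, -0.1185], [0.1186, -0.0044, -0.9929]], 't': [-0.0274, 0.6586, 0.9558]}
scene {'mtx': [[506.4225, 0.0, 310.3797], [0.0, 506.4225, 239.491], [0.0, 0.0, 1.0]], 'D': [0.0398, 0.0, 0.0, 0.0, 0.0], 'R': [[-0.5277, 0.8494, 0.006], [0.5944, 0.3743, -0.7118], [-0.6068, -0.3721, -0.7024]], 't': [0.3588, -0.2629, 1.3802]}
{'mtx': [[375.5497, 0.0, 313.9487], [0.0, 375.5497, 238.1643], [0.0, 0.0, 1.0]], 'D': [-0.07, 0.0, 0.0, 0.0, 0.0], 'hand_eye': [[0.0014, -0.962, -0.273, 0.068], [1.0, 0.0013, 0.0004, 0.0], [0.0, -0.273, 0.962, -0.143], [0.0, 0.0, 0.0, 1.0]]}
```

View pics/top0.png

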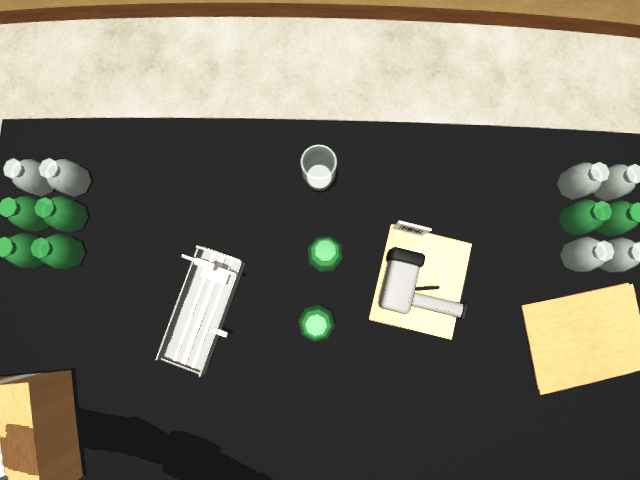

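View pics/scene0.png

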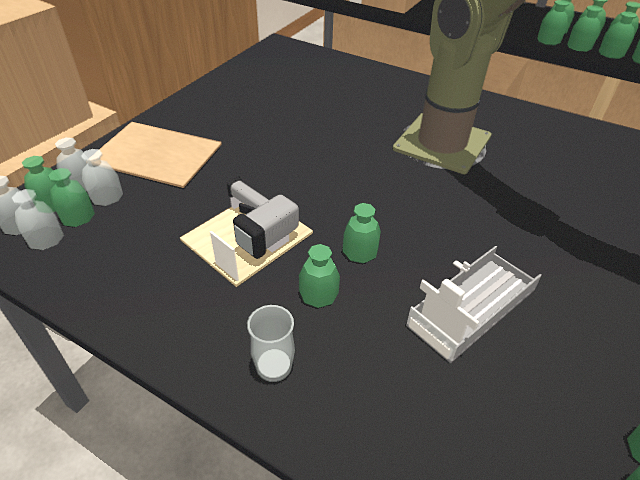

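The top view shows the tray at about (200,310) with the pusher at its far end (210,262) and the clip at (222,333). The scanner is on its board at about (420,285), with the trigger at (427,288) and the grip running from (413,300) to (465,310). The vases are at (316,323), (325,252) and (319,167). The scene view agrees. I'll take enlarged crops to pick points.

```bash
cat > h.py <<'E'
import numpy as np,cv2
from cell import bot, read_camera, get_calibration
from scipy.spatial.transform import Rotation as Ro
def cast(uv,z,cal,R=None,t=None):
    R=np.array(cal["R"]) if R is None else R; t=np.array(cal["t"]) if t is None else t
    p=cv2.undistortPoints(np.array(uv,float).reshape(-1,1,2),np.array(cal["mtx"]),np.array(cal["D"])).reshape(-1,2)
    d=np.c_[p,np.ones(len(p))]@R; c=-R.T@t
    return c+d*((np.broadcast_to(z,len(p))-c[2])/d[:,2])[:,None]
def wristRt(s,cal):
    T=np.eye(4);T[:3,:3]=Ro.from_quat(s["eef_rot"]).as_matrix();T[:3,3]=s["position"]
    M=np.linalg.inv(T@np.array(cal["hand_eye"]));return M[:3,:3],M[:3,3]
E
python3 - <<'E'
from h import *
im=cv2.imread("pics/top0.png");cal=get_calibration("top")
a=cv2.resize(im[235:385,150:255],None,fx=4,fy=4,interpolation=cv2.INTER_CUBIC)
b=cv2.resize(im[215:345,360:480],None,fx=3.1,fy=3.1,interpolation=cv2.INTER_CUBIC)
o=np.zeros((600,800,3),np.uint8);o[:600,:420]=a;o[:b.shape[0],425:425+b.shape[1]]=b
cv2.imwrite("pics/crop1.png",o)
hsv=cv2.cvtColor(im,cv2.COLOR_BGR2HSV)
m=cv2.inRange(hsv[200:360,290:350],(50,80,40),(90,255,255))
for c in cv2.findContours(m,0,2)[0]:
    if cv2.contourArea(c)>200:(x,y),r=cv2.minEnclosingCircle(c);print("vase",x+290,y+200,r,cast([[x+290,y+200]],.06,cal))
# board mask
m=cv2.inRange(hsv,(10,25,120),(35,255,255));m[:,:355]=0;m[:,490:]=0;m[:210]=0;m[350:]=0
c=cv2.convexHull(np.vstack(cv2.findContours(m,0,2)[0]));r=cv2.approxPolyDP(c,8,True).reshape(-1,2)
P=cast(r,.01,cal);print(r.tolist(),P.round(4).tolist(),np.linalg.norm(P-np.roll(P,-1,0),axis=1))
E
```

```text
vase 316.42898178100586 322.4904022216797 18.66839027404785 [[0.48274912 0.00362532 0.06      ]]
vase 324.5586814880371 253.61246871948242 18.4339542388916 [[ 0.62770946 -0.01013853  0.06      ]]
[[471, 243], [451, 339], [369, 319], [391, 224]] [[0.6635, -0.3414, 0.01], [0.4485, -0.2943, 0.01], [0.4897, -0.1114, 0.01], [0.7025, -0.1586, 0.01]] [0.22012528 0.1875243  0.21799559 0.18694996]
```

View pics/crop1.png

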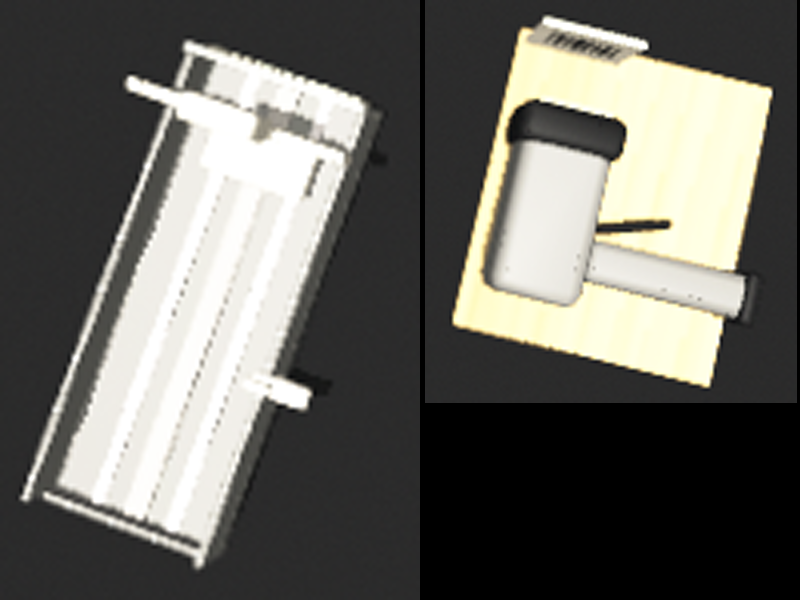

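The crop's left half shows the tray: near rail ends at (25,498) and (203,565), far-left end at (187,45), clip from (245,382) to (310,400), pusher fin around (262,125). The right half shows the grip edges (597,240)–(748,275) and (588,278)–(740,318), with the trigger bar at (598,229)–(668,224). I'll turn these into world points.

Run:
```python
from h import *
cal=get_calibration("top")
A=lambda L:[[150+x/4-.375,235+y/4-.375] for x,y in L]
B=lambda L:[[360+(x-425)/3.1-.34,215+y/3.1-.34] for x,y in L]
P=cast(A([(25,498),(203,565),(187,45)]),.046,cal)
d=P[2]-P[0];yt=np.arctan2(d[1],d[0]);w=P[0]-P[1];print("rails",P.round(4).tolist(),"len",np.hypot(*d[:2]),"yaw",yt,"w",np.hypot(*w[:2]),np.arctan2(w[1],w[0])-np.pi/2)
ex=np.array([np.cos(yt),np.sin(yt)]);ey=np.array([-ex[1],ex[0]])
O=(P[0]+P[1])[:2]/2+.17*ex;print("tray O",O)
loc=lambda q:np.c_[(q[:,:2]-O)@ex,(q[:,:2]-O)@ey].round(4).tolist()
print("clip loc z46/56",loc(cast(A([(243,378),(312,393),(306,408),(242,390)]),.05,cal)))
print("ear loc z102",loc(cast(A([(128,77),(130,88)]),.102,cal)),"fin world pred",O+.06*ex)
ys=-.216;sx=np.array([np.cos(ys),np.sin(ys)]);sy=np.array([-sx[1],sx[0]])
G=cast(B([(597,240),(748,275),(588,278),(740,318)]),[.075,.075,.075,.075],cal)[:,:2]
print("grip",G.round(4).tolist())
C=np.array([0,0]);print("grip stand-axes",np.c_[G@sx,G@sy].round(4).tolist())
H=cast(B([(497,285),(578,305),(608,160),(512,140)]),.09,cal)[:,:2];print("head",np.c_[H@sx,H@sy].round(4).tolist())
T=cast(B([(545,20),(647,45)]),.1,cal)[:,:2];print("tag",np.c_[T@sx,T@sy].round(4).tolist())
D=cast(B([(598,229),(668,224)]),.077,cal)[:,:2];print("trig",np.c_[D@sx,D@sy].round(4).tolist())
bc=np.array([[.6635,-.3414],[.4485,-.2943],[.4897,-.1114],[.7025,-.1586]]);print("board",np.c_[bc@sx,bc@sy].round(4).tolist())
```

```text
rails [[0.3943, 0.3447, 0.046], [0.3629, 0.2468, 0.046], [0.6393, 0.2683, 0.046]] len 0.25662163926523307 yaw -0.3022268210043514 w 0.1027702581167311 -0.3104988232508177
tray O [0.54087381 0.24517252]
clip loc z46/56 [[-0.0701, -0.0395], [-0.0654, -0.077], [-0.0739, -0.0766], [-0.0762, -0.0412]]
ear loc z102 [[0.0612, 0.0579], [0.0562, 0.055]] fin world pred [0.59815437 0.22731371]
grip [[0.5502, -0.2004], [0.5283, -0.3034], [0.5247, -0.1944], [0.4995, -0.2978]]
grip stand-axes [[0.5803, -0.0778], [0.5811, -0.1831], [0.5542, -0.0774], [0.5517, -0.1838]]
head [[0.5354, -0.0169], [0.535, -0.0719], [0.633, -0.0706], [0.6309, -0.0053]]
tag [[0.7129, -0.0079], [0.7128, -0.0779]]
trig [[0.5876, -0.0765], [0.6018, -0.122]]
board [[0.7213, -0.1913], [0.5012, -0.1913], [0.5022, -0.0039], [0.7202, -0.0044]]
```

Everything agrees with the sizes given. The stand's grip line is at 0.567 along its x, and the tag, head and board match. The tray is at (0.541, 0.245) with yaw −0.305, and the clip at tray x ≈ −0.071. Next I'll move above the scanner, bowing outward.

>>> arm_command --pt "-4.2 -2.2 0 0 0 5 8.5" --pt "-8.4 -4.5 0 0 0 10 8.5" --pt "-12.6 -6.7 0 0 0 15 8.5" --pt "-16.8 -9 0 0 0 20 8.5" --pt "-21 -11.2 0 0 0 25 8.5" --pt "-25.2 -13.4 0 0 0 30 8.5" --pt "-29.4 -15.7 0 0 0 35 8.5" --pt "-33.6 -17.9 0 0 0 40 8.5" --pt "-37.8 -20.2 0 0 0 45 8.5" --pt "-42 -22.4 0 0 0 50 8.5" --pt "-44 -27 0 0 0 54 8.5" --pt "-46 -32 0 0 0 58 8.5" --pt "-48 -37 0 0 0 62 8.5" --pt "-50 -42 0 0 0 66 8.5" --pt "-52 -47 0 0 0 70 8.5" --pt "-54 -52 0 0 0 74 8.5" --pt "-56 -57 0 0 0 78 8.5" --pt "-57.5 -61.5 0 0 0 82.8 8.5" --pt "-58.2 -65.7 0 0 0 82.8 8.5" --pt "-58.2 -65.7 0 0 0 82.8 8.5"

```text
clock: 2.1
position: [0.5351, -0.2333, 0.2311]
eef_rot: [0.782, 0.623, -0.002, 0.002]
contact_force: [0.2, 0.3, -0.3]
gripper_width: 0.085
finger_force: 0.0
```

Run:
```python
from h import *
s=bot.read_state();cv2.imwrite("pics/w1.png",read_camera("wrist"))
print(s["clock"],s["position"],Ro.from_quat(s["eef_rot"]).as_matrix().round(4).tolist(),np.round(s["joint_pos"],3))
```

```text
2.1 [ 0.53508284 -0.23330807  0.2311309 ] [[0.2239, 0.9746, -0.0015], [0.9746, -0.2239, -0.0051], [-0.0053, -0.0003, -1.0]] [ 0.259  0.634  0.121  1.705 -0.091  0.808  0.193]
```

View pics/w1.png

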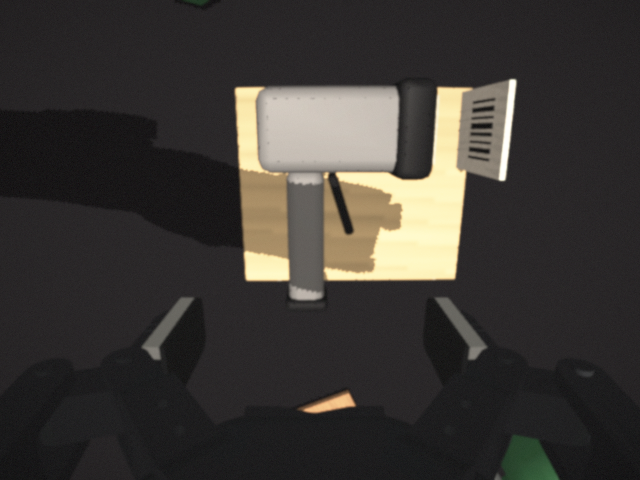

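From the wrist camera, the grip runs from (306,175) to (306,297), edges at u = 289 and 324. The trigger runs from (334,177) to (349,230), and the board's lower edge from (246,281) to (456,279).

Run:
```python
from h import *
cal=get_calibration("wrist");s=bot.read_state();R,t=wristRt(s,cal)
B=cast([(236,88),(246,281),(456,279)],.01,cal,R,t)[:,:2]
print("board yaw",np.arctan2(*(B[2]-B[1])[::-1]),"len",np.linalg.norm(B[2]-B[1]),np.linalg.norm(B[0]-B[1]))
ys=-.216;sx=np.array([np.cos(ys),np.sin(ys)]);sy=np.array([-sx[1],sx[0]]);S=lambda q:np.c_[q[:,:2]@sx,q[:,:2]@sy].round(4).tolist()
print("board",S(B));print("grip",S(cast([(289,240),(324,240),(306,303)],.07,cal,R,t)),"trig",S(cast([(337,177),(353,230)],.077,cal,R,t)))
print("head",S(cast([(258,130),(435,130),(330,172),(330,87)],[.085,.085,.085,.09],cal,R,t)),"TCP",S(s["position"][None]))
print(s["position"])
```

```text
board yaw -0.21551833901856104 len 0.2205945563297399 0.1897448247807245
board [[0.5034, -0.004], [0.5022, -0.1937], [0.7228, -0.1936]]
grip [[0.5527, -0.1318], [0.5822, -0.1321], [0.5662, -0.1902]] trig [[0.5923, -0.0784], [0.6058, -0.1217]]
head [[0.5329, -0.042], [0.665, -0.0426], [0.5865, -0.0736], [0.5861, -0.0127]] TCP [[0.5727, -0.1124]]
[ 0.53529717 -0.23256451  0.23102473]
```

>>> arm_command --pt "0.5 0 3 0 0 -0.5 8.5" --pt "0.5 0 6 0 0 -0.5 8.5" --pt "0.5 0 9 0 0 -0.5 8.5" --pt "0.5 0 11.5 0 0 -0.5 8.5" --pt "0.5 0 14 0 0 -0.5 8.5" --pt "0.5 0 16 0 0 -0.5 8.5" --pt "0.5 0 17.5 0 0 -0.5 8.5" --pt "0.5 0 18.5 0 0 -0.5 8.5" --pt "0.5 0 18.5 0 0 -0.5 8.5" --pt "0.5 0 18.5 0 0 -0.5 8.5"

```text
clock: 3.15
position: [0.5391, -0.2201, 0.0467]
eef_rot: [0.776, 0.63, 0.0, 0.0]
contact_force: [0.3, 0.4, 0.3]
gripper_width: 0.0851
finger_force: 0.0
```

Run:
```python
from h import *
s=bot.read_state();ys=-.216;sx=np.array([np.cos(ys),np.sin(ys)]);sy=np.array([-sx[1],sx[0]])
p=s["position"][:2];print(s["clock"],s["position"],p@sx,p@sy,s["contact_force"])
cv2.imwrite("pics/w2.png",read_camera("wrist"))
```

```text
3.15 [ 0.53913498 -0.22013255  0.04670149] 0.5737866181146651 -0.0994675038699106 [0.34297737 0.43023924 0.2606573 ]
```

View pics/w2.png

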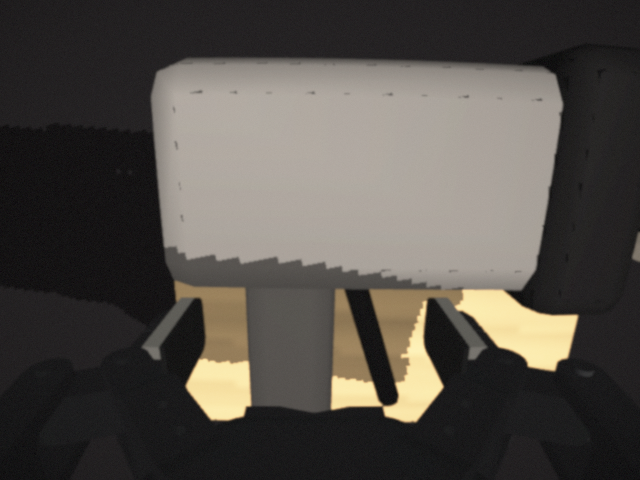

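Both fingers straddle the grip (u 248–332) and the trigger (tip at (388,398)). I'll shift 7 mm away from the head and squeeze.

>>> arm_command --pt "-0.4 0 0 0 0 0 8.5" --pt "-0.7 0 0 0 0 0 8.5" --pt "-0.7 0 0 0 0 0 8.5" --pt "-0.7 0 0 0 0 0 6" --pt "-0.7 0 0 0 0 0 5" --pt "-0.7 0 0 0 0 0 4" --pt "-0.7 0 0 0 0 0 3.5" --pt "-0.7 0 0 0 0 0 3" --pt "-0.7 0 0 0 0 0 3" --pt "-0.7 0 0 0 0 0 3" --pt "-0.7 0 0 0 0 0 3" --pt "-0.7 0 0 0 0 0 3" --force 40

```text
clock: 4.4
position: [0.5347, -0.2269, 0.0469]
eef_rot: [0.777, 0.63, -0.001, -0.002]
contact_force: [-6.2, 1.8, 9.6]
gripper_width: 0.0403
finger_force: 41.2
```

Run:
```python
from h import *
s=bot.read_state();ys=-.216;sx=np.array([np.cos(ys),np.sin(ys)]);sy=np.array([-sx[1],sx[0]])
p=s["position"][:2];print(s["clock"],s["position"],p@sx,p@sy,s["contact_force"],s["gripper_width"],s["finger_force"])
im=read_camera("wrist");cv2.imwrite("pics/w3.png",im)
```

```text
4.4 [ 0.53469321 -0.22693544  0.04689019] 0.5709060835436695 -0.10706429563035279 [-6.16570037  1.79470341  9.64723202] 0.04031133880047767 41.16776704788208
```

View pics/w3.png

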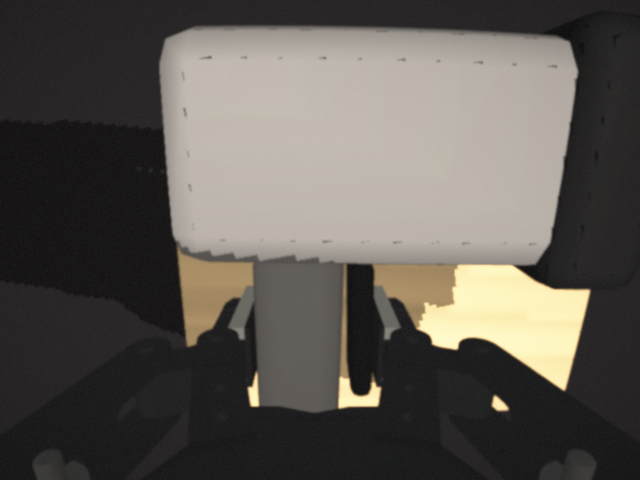

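The trigger is squeezed home: it lies parallel to the grip and the opening is 40 mm at 41 N. Next I'll release, let it spring out and lift.

>>> arm_command --pt "0 0 0 0 0 0 5" --pt "0 0 0 0 0 0 7" --pt "0 0.2 0 0 0 0 8.5" --pt "0 0.2 0 0 0 0 8.5" --pt "0 0.2 0 0 0 0 8.5" --pt "0 0.2 0 0 0 0 8.5" --pt "0 0.2 -2 0 0 0 8.5" --pt "0 0.2 -5 0 0 0 8.5" --pt "0 0.2 -9 0 0 0 8.5" --pt "0 0.2 -13 0 0 0 8.5" --pt "0 0.2 -16 0 0 0 8.5" --pt "0 0.2 -17.5 0 0 0 8.5" --pt "0 0.2 -17.5 0 0 0 8.5" --pt "0 0.2 -17.5 0 0 0 8.5"

```text
clock: 5.85
position: [0.5387, -0.2274, 0.2207]
eef_rot: [0.777, 0.63, -0.0, -0.0]
contact_force: [-0.1, 0.1, -0.7]
gripper_width: 0.0845
finger_force: 0.0
```

Run:
```python
from h import *
s=bot.read_state();cal=get_calibration("wrist");im=read_camera("wrist")
M=Ro.from_quat(s["eef_rot"]).as_matrix();print(s["clock"],s["position"],M.round(4).tolist(),s["gripper_width"],s["contact_force"])
R,t=wristRt(s,cal);cv2.imwrite("pics/w4.png",im)
# trigger: project pad-out tip region
ys=-.216;sx=np.array([np.cos(ys),np.sin(ys)]);sy=np.array([-sx[1],sx[0]])
g=im.max(2)
def px(x,y,z):
    X=np.r_[x*sx+y*sy,z];return cv2.projectPoints(X[None],cv2.Rodrigues(R)[0],t,np.array(cal["mtx"]),np.array(cal["D"]))[0].ravel()
for y in(-.095,-.107,-.116):
    a=px(.585,y,.077);b=px(.625,y,.077);L=[int(g[int(round(v)),int(round(u))]) for u,v in np.linspace(a,b,21)];print(y,L)
```

```text
5.85 [ 0.53867984 -0.22737437  0.22073659] [[0.2059, 0.9786, -0.0008], [0.9786, -0.2059, 0.0004], [0.0002, -0.0009, -1.0]] 0.08448052903544015 [-0.12483082  0.11491827 -0.73342309]
-0.095 [166, 167, 128, 43, 27, 24, 73, 162, 166, 165, 166, 164, 164, 163, 162, 164, 164, 162, 161, 161, 160]
-0.107 [156, 157, 156, 157, 97, 29, 25, 26, 107, 160, 169, 168, 166, 167, 166, 167, 168, 167, 167, 166, 167]
-0.116 [167, 168, 168, 169, 167, 151, 74, 25, 28, 50, 135, 165, 165, 165, 166, 164, 162, 162, 163, 161, 161]
```

The trigger has sprung back to its old position (outer face at 0.601 along the stand, as before). Now over to the pusher.

>>> arm_command --pt "4 -0.3 0 0 0 0 8.5" --pt "8 -0.6 0 0 0 0 8.5" --pt "12 -0.9 0 0 0 1 8.5" --pt "16 -1.2 0 0 0 2 8.5" --pt "20 -1.5 0 0 0 3 8.5" --pt "24 -1.8 0 0 0 4 8.5" --pt "28 -2.1 0 0 0 5 8.5" --pt "32 -2.4 0 0 0 5.6 8.5" --pt "36 -2.8 0 0 0 5.6 8.5" --pt "40 -3.1 0 0 0 5.6 8.5" --pt "43 -3.3 0 0 0 5.6 8.5" --pt "45.7 -3.5 0 0 0 5.6 8.5" --pt "45.7 -3.5 0 0 0 5.6 8.5" --pt "45.7 -3.5 0 0 0 5.6 8.5" --pt "45.7 -3.5 0 0 0 5.6 8.5"

```text
clock: 7.4
position: [0.5987, 0.2247, 0.2203]
eef_rot: [0.807, 0.591, -0.001, 0.0]
contact_force: [0.5, -0.2, -0.5]
gripper_width: 0.085
finger_force: 0.0
```

Run:
```python
from h import *
s=bot.read_state();im=read_camera("wrist");cv2.imwrite("pics/w5.png",im)
M=Ro.from_quat(s["eef_rot"]).as_matrix();print(s["clock"],s["position"],M.round(4).tolist())
```

```text
7.4 [0.59870422 0.22467368 0.22030159] [[0.3025, 0.9532, -0.0017], [0.9532, -0.3025, -0.0022], [-0.0027, -0.0009, -1.0]]
```

View pics/w5.png

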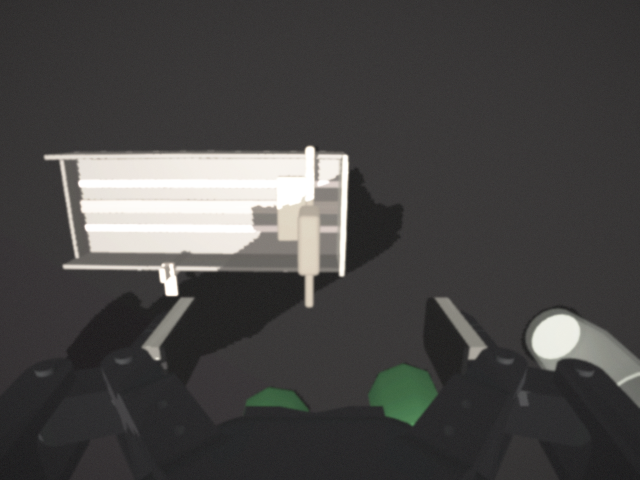

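The wrist view shows the fin's top at u 299–319, v about 215–275. The ears run from (309,148) to (309,306), the clip's fin is at (168,265) and its tongue at (171,287), and the rails run v 156 (left) and 267 (right).

Run:
```python
from h import *
cal=get_calibration("wrist");s=bot.read_state();R,t=wristRt(s,cal);im=cv2.imread("pics/w5.png")
C=lambda uv,z:cast(uv,z,cal,R,t)
L=C([(50,157),(340,153),(70,267),(335,274)],.046)[:,:2]
for a,b in((0,1),(2,3)):print("rail yaw",np.arctan2(*(L[b]-L[a])[::-1]),np.linalg.norm(L[b]-L[a]))
yt=-.305;ex=np.array([np.cos(yt),np.sin(yt)]);ey=np.array([-ex[1],ex[0]]);S=lambda q:np.c_[q[:,:2]@ex,q[:,:2]@ey].round(4).tolist()
print("rails",S(L)," TCP",S(s["position"][None]))
print("lips near/far",S(C([(62,160),(76,258)],.026)),S(C([(345,155),(342,275)],.056)))
print("ears",S(C([(310,148),(309.5,306)],.102)),"fin",S(C([(298.5,272),(320,272),(309,275)],.138)))
print("clip fin top",S(C([(161,266),(174,264)],.064)),"tongue",S(C([(165.5,290),(178,290),(171,296)],.05)))
h=im[250:305,150:185];cv2.imwrite("pics/c5.png",cv2.resize(np.hstack([h,im[250:305,290:330]]),None,fx=10,fy=10,interpolation=cv2.INTER_CUBIC))
```

```text
rail yaw -0.303561579156511 0.24904358077767508
rail yaw -0.33006114921477914 0.24587455068139147
rails [[0.2776, 0.4458], [0.5267, 0.4461], [0.2782, 0.3452], [0.524, 0.339]]  TCP [[0.5038, 0.3941]]
lips near/far [[0.2747, 0.4417], [0.272, 0.3471]] [[0.5301, 0.4451], [0.5296, 0.342]]
ears [[0.5024, 0.4525], [0.5016, 0.3347]] fin [[0.4951, 0.3765], [0.5089, 0.3764], [0.5018, 0.3744]]
clip fin top [[0.3737, 0.3532], [0.3853, 0.3551]] tongue [[0.369, 0.3247], [0.3807, 0.3248], [0.3734, 0.3187]]
```

View pics/c5.png

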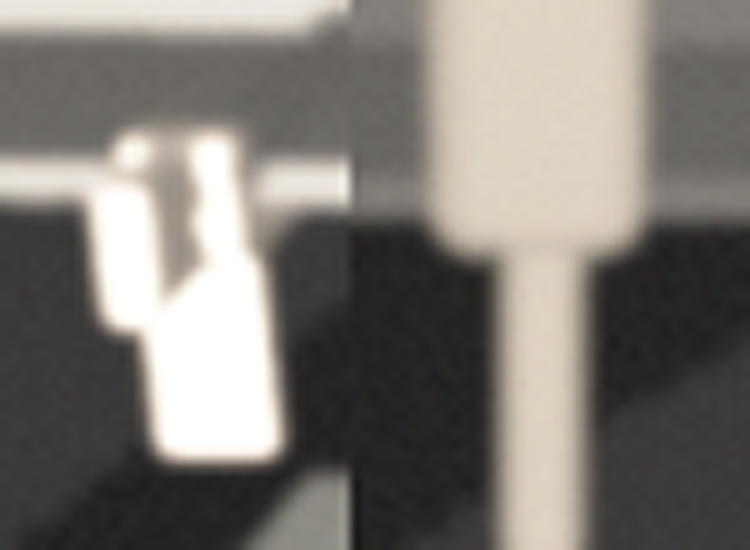

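The fin is at lane 0.502 and the TCP at 0.504, laterally centred. The clip's fin top (crop u 86–155) and tongue give lane 0.3748, so the pull is about 127 mm (the top view gives 130). I'll descend and grip.

>>> arm_command --pt "0 -0.2 3 0 0 0 8.5" --pt "0 -0.2 6 0 0 0 8.5" --pt "0 -0.2 8.5 0 0 0 8.5" --pt "0 -0.2 10.5 0 0 0 8.5" --pt "0 -0.2 11.5 0 0 0 8.5" --pt "0 -0.2 11.7 0 0 0 8.5" --pt "0 -0.2 11.7 0 0 0 7" --pt "0 -0.2 11.7 0 0 0 5" --pt "0 -0.2 11.7 0 0 0 3" --pt "0 -0.2 11.7 0 0 0 1" --pt "0 -0.2 11.7 0 0 0 0.5" --pt "0 -0.2 11.7 0 0 0 0.5" --pt "0 -0.2 11.7 0 0 0 0.5" --pt "0 -0.2 11.7 0 0 0 0.5" --pt "0 -0.2 11.7 0 0 0 0.5" --pt "0 -0.2 11.7 0 0 0 0.5" --force 60

```text
clock: 9.05
position: [0.5961, 0.228, 0.105]
eef_rot: [0.807, 0.591, -0.0, -0.001]
contact_force: [-3.6, 1.2, 5.3]
gripper_width: 0.0133
finger_force: 59.1
```

Run:
```python
from h import *
s=bot.read_state();yt=-.305;ex=np.array([np.cos(yt),np.sin(yt)]);ey=np.array([-ex[1],ex[0]]);p=s["position"][:2]
print(s["clock"],s["position"],p@ex,p@ey,s["gripper_width"],s["finger_force"],s["contact_force"]);print(Ro.from_quat(s["eef_rot"]).as_matrix().round(4).tolist())
```

```text
9.05 [0.59607705 0.2280431  0.10497874] 0.500086487931106 0.3965160864504919 0.013260678755160862 59.13727283477783 [-3.60568809  1.23765002  5.26598356]
[[0.3014, 0.9535, -0.0018], [0.9535, -0.3014, 0.001], [0.0004, -0.002, -1.0]]
```

Gripped at 13 mm. Now the pull along the lane.

>>> arm_command --pt "0 -0.5 0 0 0 0 0.5" --pt "0 -1.5 0 0 0 0 0.5" --pt "0 -2.7 0 0 0 0 0.5" --pt "0 -4 0 0 0 0 0.5" --pt "0 -5.3 0 0 0 0 0.5" --pt "0 -6.6 0 0 0 0 0.5" --pt "0 -7.9 0 0 0 0 0.5" --pt "0 -9.2 0 0 0 0 0.5" --pt "0 -10.5 0 0 0 0 0.5" --pt "0 -11.6 0 0 0 0 0.5" --pt "0 -12.3 0 0 0 0 0.5" --pt "0 -12.7 0 0 0 0 0.5" --pt "0 -12.7 0 0 0 0 0.5" --pt "0 -12.7 0 0 0 0 0.5" --pt "0 -12.7 0 0 0 0 0.5"

```text
clock: 10.55
position: [0.4774, 0.2668, 0.1049]
eef_rot: [0.806, 0.591, 0.002, 0.0]
contact_force: [6.7, 1.2, 1.0]
gripper_width: 0.0134
finger_force: 59.3
```

Run:
```python
from h import *
s=bot.read_state();yt=-.305;ex=np.array([np.cos(yt),np.sin(yt)]);ey=np.array([-ex[1],ex[0]]);p=s["position"][:2]
print(s["clock"],s["position"],p@ex,p@ey,s["gripper_width"],s["finger_force"],s["contact_force"]);print(Ro.from_quat(s["eef_rot"]).as_matrix().round(4).tolist())
im=read_camera("wrist");t=read_camera("top");cv2.imwrite("pics/w6.png",im);cv2.imwrite("pics/t6.png",t)
o=np.zeros((600,800,3),np.uint8);o[:480,:480]=cv2.resize(im[200:440,194:434],None,fx=2,fy=2);o[:,485:]=cv2.resize(t[235:385,150:255],None,fx=4,fy=4)[:,:315]
cv2.imwrite("pics/c6.png",o)
```

```text
10.55 [0.47741243 0.26679225 0.10493996] 0.37526250326329147 0.39784266744230495 0.013395944034175985 59.251638650894165 [6.70478913 1.18322488 1.02800424]
[[0.3007, 0.9537, 0.0044], [0.9537, -0.3007, 0.0021], [0.0033, 0.0035, -1.0]]
```

View pics/w6.png

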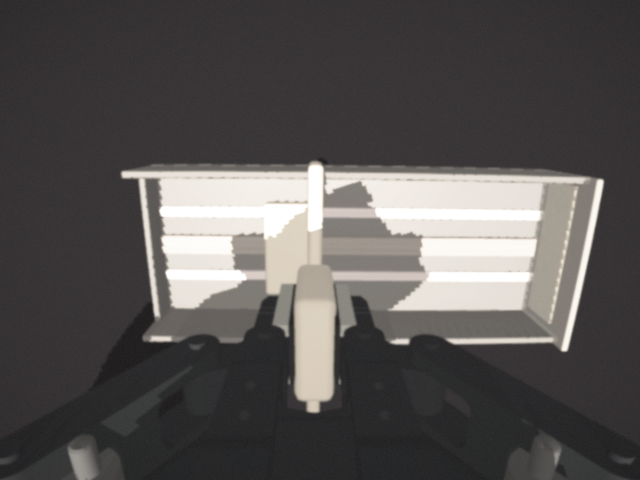

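The wrist view shows the fin held at (314,330), but the clip is hidden behind the gripper. I'll check with the scene camera.

Run:
```python
from h import *
im=read_camera("scene");cv2.imwrite("pics/s6.png",im)
a=cv2.resize(im[235:365,400:550],None,fx=5,fy=5,interpolation=cv2.INTER_CUBIC)[:600]
o=np.zeros((600,800,3),np.uint8);o[:,:400]=a[:600,100:500]
b=cv2.imread("pics/scene0.png");o[:,400:]=cv2.resize(b[235:355,425:505],None,fx=5,fy=5,interpolation=cv2.INTER_CUBIC)
cv2.imwrite("pics/c7.png",o)
```

```text
(no output)
```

View pics/c7.png

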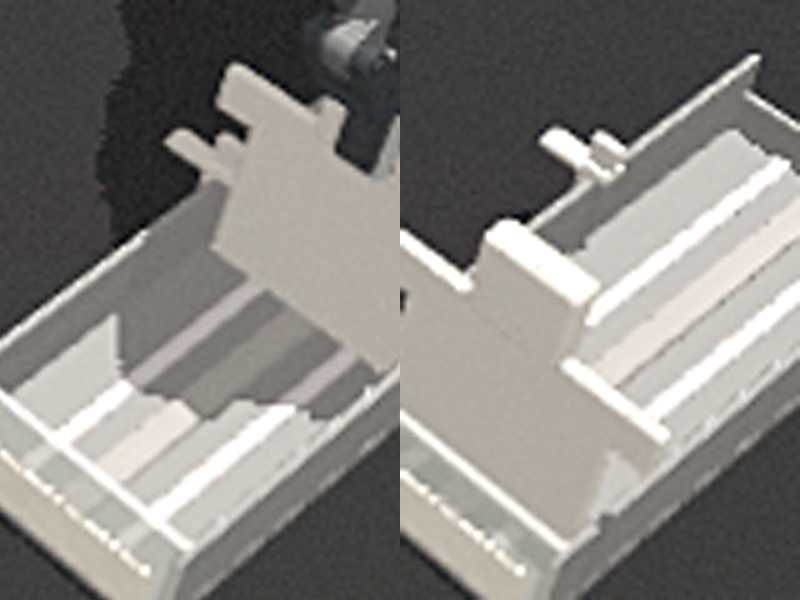

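Run:
```python
from h import *
yt=-.305;ex=np.array([np.cos(yt),np.sin(yt)]);ey=np.array([-ex[1],ex[0]])
W=get_calibration("wrist");st=dict(position=np.array([0.59870422,0.22467368,0.22030159]),eef_rot=Ro.from_matrix([[0.3025,0.9532,-0.0017],[0.9532,-0.3025,-0.0022],[-0.0027,-0.0009,-1.0]]).as_quat())
Rw,tw=wristRt(st,W);T=get_calibration("top");S=get_calibration("scene")
def ray(uv,c,R=None,t=None):
    R=np.array(c["R"]) if R is None else R;t=np.array(c["t"]) if t is None else t
    q=cast([uv],0,c,R,t)[0];o=-R.T@t;d=(q-o);return o,d/np.linalg.norm(d)
def tri(w,a,s):
    rs=[]
    if w:rs.append(ray(w,W,Rw,tw))
    if a:rs.append(ray((150+a[0]/4-.375,235+a[1]/4-.375),T))
    if s:rs.append(ray((425+(s[0]-400)/5-.4,235+s[1]/5-.4),S))
    P=[np.eye(3)-np.outer(d,d) for o,d in rs]
    X=np.linalg.solve(sum(P),sum(p@o for p,(o,d) in zip(P,rs)));res=[np.linalg.norm(p@(o-X)) for p,(o,d) in zip(P,rs)]
    return (X[:2]@ex).round(4),(X[:2]@ey).round(4),X[2].round(4),np.round(res,4)
for n,w,a,s in (("tongue tip",(171.5,295.5),(309,400),(549,134)),("ear+y",(310,148),(129,80),(661,436))):
    print(n,tri(w,a,s),"wt",tri(w,a,None),"ws",tri(w,None,s),"ts",tri(None,a,s))
# ear -y end now, scene left crop, and clip tongue tip, at known z
for n,x,y,z in(("ear now",228,72,.102),("clip tip",175,134,.05)):
    q=cast([(420+x/5-.4,235+y/5-.4)],z,S)[0,:2];print(n,q@ex,q@ey)
q=cast([(425+(661-400)/5-.4,235+436/5-.4)],.102,S)[0,:2];print("ear rest scene",q@ex,q@ey)
```

```text
tongue tip (np.float64(0.3733), np.float64(0.3191), np.float64(0.0489), array([0.0003, 0.0006, 0.0004])) wt (np.float64(0.3734), np.float64(0.3192), np.float64(0.0498), array([0.0003, 0.0003])) ws (np.float64(0.373), np.float64(0.3185), np.float64(0.048), array([0.0002, 0.0002])) ts (np.float64(0.3732), np.float64(0.3192), np.float64(0.0485), array([0.0005, 0.0005]))
ear+y (np.float64(0.5025), np.float64(0.4522), np.float64(0.1028), array([0.0005, 0.001 , 0.0014])) wt (np.float64(0.5021), np.float64(0.4526), np.float64(0.1043), array([0.0001, 0.0001])) ws (np.float64(0.5024), np.float64(0.4516), np.float64(0.1019), array([0.0009, 0.0009])) ts (np.float64(0.5027), np.float64(0.452), np.float64(0.1032), array([0.0012, 0.0012]))
ear now 0.38116394395405995 0.33615737416274355
clip tip 0.37459169042784524 0.3198261195337388
ear rest scene 0.5027746813995635 0.4508165143903636
```

Run:
```python
from h import *
yt=-.305;ex=np.array([np.cos(yt),np.sin(yt)]);W=get_calibration("wrist");s=bot.read_state()
R,t=wristRt(s,W);im=cv2.imread("pics/w6.png")
for v in(172,180,190,380,390,395): print(v,im[v,285:345:1].max(1).tolist()) if v in(190,390) else 0
print(cast([(308,175),(323,175),(296,385),(333,385)],[.102,.102,.138,.138],W,R,t)[:,:2]@ex, s["position"][:2]@ex)
```

```text
190 [244, 245, 244, 244, 244, 244, 244, 244, 244, 244, 244, 245, 244, 245, 245, 244, 244, 244, 244, 244, 244, 242, 241, 249, 254, 255, 255, 255, 255, 255, 255, 255, 255, 255, 255, 254, 252, 234, 183, 153, 179, 221, 238, 243, 244, 243, 237, 214, 169, 142, 138, 134, 131, 132, 132, 131, 132, 130, 133, 131]
390 [45, 48, 50, 54, 57, 56, 57, 63, 88, 129, 166, 190, 198, 204, 209, 210, 212, 216, 216, 216, 217, 217, 217, 216, 216, 218, 216, 217, 217, 217, 218, 217, 216, 217, 217, 216, 218, 216, 216, 217, 216, 214, 211, 211, 210, 204, 199, 176, 136, 93, 65, 59, 57, 57, 58, 53, 48, 46, 44, 47]
[0.37417517 0.37997817 0.37018505 0.383005  ] 0.37529160964172603
```

By the same camera the plate is at lane 0.377 and the clip at 0.3733, so it needs about 3.5 mm more.

>>> arm_command --pt "0 -0.2 0 0 0 0 0.5" --pt "0 -0.4 0 0 0 0 0.5" --pt "0 -0.4 0 0 0 0 0.5" --pt "0 -0.4 0 0 0 0 0.5" --pt "0 -0.4 0 0 0 0 0.5"

```text
clock: 11.2
position: [0.4737, 0.268, 0.105]
eef_rot: [0.806, 0.591, 0.003, 0.0]
contact_force: [5.9, 0.7, 0.4]
gripper_width: 0.0134
finger_force: 59.2
```

Run:
```python
from h import *
yt=-.305;ex=np.array([np.cos(yt),np.sin(yt)]);W=get_calibration("wrist");s=bot.read_state()
R,t=wristRt(s,W);im=read_camera("wrist");g=im.max(2).astype(int)
r=np.where(g[390,280:350]>137)[0]+280;e=r[0]-.5,r[-1]+.5
print(s["clock"],s["position"][:2]@ex,e,cast([((e[0]+e[1])/2,390)],.138,W,R,t)[:,:2]@ex,s["contact_force"],s["gripper_width"],s["finger_force"])
t=read_camera("top");hsv=cv2.cvtColor(t,cv2.COLOR_BGR2HSV);m=cv2.inRange(hsv[200:360,290:350],(50,80,40),(90,255,255))
for c in cv2.findContours(m,0,2)[0]:
    if cv2.contourArea(c)>200:print("vase",cv2.minEnclosingCircle(c))
```

```text
11.2 0.3714023866136619 (np.float64(294.5), np.float64(333.5)) [0.37252475] [5.92343062 0.65820038 0.41814874] 0.013376481661798667 59.18728172779083
vase ((26.42898178100586, 122.49040222167969), 18.66839027404785)
vase ((34.55868148803711, 53.61246871948242), 18.4339542388916)
```

```bash
python3 -c "
from cell import bot
print(bot.close_job())"
```

```text
the job is handed in; nothing more can be done
None
```

I scanned the tag (trigger squeezed home, then sprung back out), then pulled the pusher back to within about 1 mm of the clip by my measurements. I handed the job in at about 11 s with the arm still holding it; the two green vases hadn't moved in the last top view, and the clear one was not re-measured.

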